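# Bring the trolley wheel's valve to the top

### The arm

A 6-joint arm with a two-finger parallel gripper is mounted at the origin on the work surface. World frame = base frame: x ahead of the robot, y to its left, z up, the work surface at z = 0. Lengths are in m, angles in rad, forces in N, time in s.
With the tool pointing down it reaches from about 0.25 to 0.725 m from the base axis. Payload 9.7 kg.
Tool frame: the origin (TCP) lies on the mounting face of the last link; the fingertips stand 173 mm ahead of it and the grasp point (between the pads) lies 155 mm ahead of it (ctrl.grip_point_offset is the distance from the TCP to the grasp point, in m); z points along the fingers, x is the direction in which the jaws open and shut, and the axes are right-handed (so a half turn about z gives the same grasp; the last joint's range is limited). The gripper opens to 85 mm and grips with 20 to 120 N. Pads are 22 mm wide; open, the fingers measure 114 mm over their backs; the gripper's body (76 mm by 85 mm) begins 54 mm behind the grasp point. The pads swing forward as they close: fully open they stand 13 mm farther back than shut.
Start: joints at [-1.291, 0.087, 0.176, 1.66, 0, 1.571], TCP at [0.152, -0.529, 0.405] pointing down, gripper open.
Joint ranges: [-3.13, 3.13], [-0.85, 1.81], [-1.15, 1.24], [-2.2, 2.28], [-1.44, 1.52], [-3.14, 3.14]. Speed limits (rad/s): [2.22, 2.22, 2.57, 3.14, 3.14, 3.14].

### API

Orientations are given as a unit quaternion [w, x, y, z].
In Python, from bench import ctrl, capture, camera_info, find_in, regions_of, pinpoint gives the robot as it stands.
- The arm moves only by the shell command python3 -m jog 'ROWS' [FORCE]. ROWS is a JSON object of lists of equal length, an entry for each row: "rot": the turn, a rotation vector about the tool's x, y, z in degrees, a list of three; "travel": the shift along the tool's x, y, z in m, a list of three; "jaw": the finger opening in m, from 0 to 0.0854. In form: {"rot": [[wx, wy, wz], ...], "travel": [[tx, ty, tz], ...], "jaw": [jaw, ...]}. A call has 1 to 20 rows; each row is the pose to reach, as a shift and turn from the pose measured when the call began, along the tool's axes at that moment; what a row does not reach only later rows make up. A row lasts 1/10 s, in which the tool goes at most 50 mm and 8.59 degrees, less where a joint would pass 70% of its speed; a pose out of reach is approached as far as the arm can. A call with a gripper value outside its range is refused whole. The fingers move at their own pace and stop on an object; FORCE is the grip in N (left out, the last holds). Time passes only in rows, so rows that repeat a pose let the fingers close. It gives the time, the measured TCP pose, the force and the opening at its end, in the units of the state.
- ctrl.sense(): the state, without advancing time (a new reading comes with each control period).
- capture(name): name is "side" or "top"; returns (picture, depth): 384x512x3 uint8, red, green, blue; 384x512 float32, m along the optical axis (not along the pixel's ray), 0 where there is no reading.
- camera_info(name): a dict with "K" (3x3 intrinsics, pixels), "pose" (4x4, takes a point from camera to world coordinates). Camera axes: x right, y down, z forward; pixel columns grow to the right and rows downward; lengths in m; the calibration is good to about 2 mm. A picture is of the moment at which its call begins. camera_info takes no time and is no camera call.
- ctrl.close_job(): hands the job in, once; it reports no verdict.
Trained networks look in the newest picture that a camera, given by its name, has taken for a name from the list of things; names that differ only in an ending like _2 or _b are one class to them, and where a whole thing is asked for, a point or a joint stands for the part that bears it (a point fixed in the world has none). Each returns a list of dicts, best first, with "p" (0 to 1); they miss things now and then, are a little off and sometimes report something else, mostly with a low value. They report only what shows in the picture. A call takes as long as a camera call.
- find_in(camera, thing): "at" ([x, y, z] in m, in world coordinates, good to about 4 mm: the middle of the surface that is visible of it).
- regions_of(camera, thing): "mask" (384x512 bool, what is visible of it).
- pinpoint(camera, thing): "at" ([x, y, z] in m, in world coordinates, good to about 4 mm: a listed point, or the origin of a listed thing).
The state is a dict: "t": time; "joint_pos": joint angles; "qd": joint speeds; "tau": joint torques, N m; "ee_pos": TCP position; "eef_rot": TCP orientation; "force": force on the tool from outside, world axes, zero at the start; "wrist_torque": the same for the moment, N m; "width": finger opening in m.
Only numpy, scipy, OpenCV 4.12 (cv2) and the standard library are available. Lean on these libraries where they do the work, as an engineer would, in place of code of your own. Each camera call takes 0.05 s, during which the arm holds its last target. There are 200 camera calls.

### The job

Turn the lumber trolley's wheel in its service stand, pushing one spoke after another with the fingertips, until the yellow-capped valve stem is straight up, at the very top of the leaning wheel (twelve o'clock, right above the hub), ready for the pump; then draw back clear of it. Walk the wheel round steadily without flicking it into a spin, and keep off the black tyre, whose repair is still curing. Nothing needs to be picked up: leave the tools and supplies lying around where they are.

Things in the scene. Friction and masses are not known exactly. Their poses are not given: they have to be found in the camera images.
- stand: fixed wheel stand on a wooden board 420 mm wide, 18 mm thick (x from -250 to 130 mm). Origin on the bench right below the hub; z up, x from the wheel's front (robot's side) to its back, y left seen from the front. The wheel's plane leans back 45 degrees: up the wheel is (0.707, 0, 0.707) in this frame, out of its front face (-0.707, 0, 0.707)
- hub (a point): centre of the wheel, on its axis and in its middle plane, 160 mm above the bench; axes as stand. A blue flat bar, 22 mm wide, runs from the axle straight down in front of the wheel (46 to 52 mm in front of the middle plane; axle nut to 59 mm), and another behind it
- guide_left (a point): outer end, 154 mm from the axle, of the left blue guide arm: a fixed flat bar 14 mm wide running out from the axle 70 degrees left of straight up, 46 to 52 mm in front of the wheel's middle plane, an orange roller at its end. A finger between the spokes cannot pass it: draw it out and put it in behind the next spoke
- guide_right (a point): the same for the right guide arm, 70 degrees right of straight up
- wheel (a joint): turn of the wheel in rad: 0 or any multiple of 2 pi when the valve is straight up at twelve o'clock; grows anticlockwise as seen from the front (robot's side). Turns either way without end. Stiff bearing (0.15 N m of friction): it stays where it is left and takes 2 to 3 N at a spoke
- spokes: five straight white spokes, 10 mm thick, at 36, 108, 180, 252, 324 degrees from the valve stem. Each runs from the hub (22 mm radius), 32 mm in front of the wheel's middle plane, to the red rim at 98 mm radius, 10 mm in front of it. Rim's inner edge: 93 mm radius. Origin at the hub centre; y towards the valve, z out of the wheel's front
- tyre: black rubber tyre, 280 mm outer diameter, round section of 40 mm (radius 100 to 140 mm, 20 mm to each side of the middle plane); origin at the hub centre, axes as spokes; do not press on it
- valve (a point): middle of the yellow valve cap (14 mm across, 18 mm long), 79 mm from the hub centre in the wheel's middle plane. The stem sticks out of the rim towards the hub, reaching in to 70 mm radius
- patch_tin: small green and silver puncture-patch tin, 50 x 75 x 24 mm, lying on the left edge of the stand's board; origin at its underside; loose, to be left alone
- tyre_lever: orange plastic tyre lever, 24 x 90 x 10 mm, lying on the right edge of the stand's board; origin at its underside; loose, to be left alone
- glue_can: blue-labelled can, 66 mm across, 120 mm tall, standing on the bench; origin at its underside; loose, to be left alone
- screw_jar: amber jar, 70 mm across, 90 mm tall, standing on the bench; origin at its underside; loose, to be left alone
- tape: yellow tape measure with a black disc on top, 70 x 66 x 37 mm, lying on the bench; origin at its underside; loose, to be left alone
- wrench: wrench lying flat on the bench; origin near its middle; loose, to be left alone
- offcut: dark wood offcut, 150 x 70 x 38 mm, lying on the bench; origin at its underside; loose, to be left alone

How it is judged:
On the way, in this order (a step that is already met when the one before it is completed fails the run):
1. the fingers push on a spoke while the valve is still away from the top (contact force between the fingers and spokes above 0.5 N and not (y of valve in the frame of stand between -0.0095 and 0.0095 m and z of valve in the frame of stand above 0.18 m)), for 0.05 s.
2. the valve stem comes to the top, within 7 degrees (y of valve in the frame of stand between -0.0095 and 0.0095 m and z of valve in the frame of stand above 0.18 m), for 0.2 s.
At the end, for the whole second after the job is handed in: the valve stem is at the top of the wheel, twelve o'clock (cap within 9.5 mm, about 7 degrees, sideways of the stand's middle), the wheel at rest, and the loose things within 30 mm of where they were (all of step 2 and velocity of joint wheel between -0.03 and 0.03 rad/s and distance of each of patch_tin, tyre_lever, glue_can, screw_jar, tape, wrench, offcut from where it was at the start of the episode below 0.03 m); the robot touches nothing.
It fails at once if the tyre is pressed (more than 3 N) (contact force between any of the fingers, the arm and tyre above 3 N).
It fails at once if the wheel is flicked into a spin (faster than 4 rad/s) (velocity of joint wheel above 4 rad/s or velocity of joint wheel below -4 rad/s).
It fails at once if a loose thing is lifted, pushed or knocked more than 30 mm from its place (distance of any of patch_tin, tyre_lever, glue_can, screw_jar, tape, wrench, offcut from where it was at the start of the episode above 0.03 m).
It also fails if it takes over 48 s, if anything falls off the work surface, if the arm or the gripper's body presses on something with over 40 N, if the wrist force passes 120 N, or if a joint passes its speed limit or range.

## Working session

There is one attempt and no reset: what is moved stays moved. The work goes in short steps, Python scripts to look and compute and a shell command to move; the robot and the scene stay as the last step left them, time stands still between calls to the robot, and variables do not carry over. Pictures are saved under pics/ and viewed, about 8 in all and at most 12, crops included, and the job is handed in when it is done.

```bash
mkdir -p pics; ls; cat > h.py <<'E'
import numpy as np, cv2
from bench import ctrl, capture, camera_info, find_in, regions_of, pinpoint
E
python3 - <<'E'
from h import *
ims=[]
for c in("side","top"):
    p,d=capture(c); cv2.imwrite(f"pics/{c}0.png",p[...,::-1])
    print(c,np.round(camera_info(c)["pose"],3).tolist(),np.round(camera_info(c)["K"]).tolist())
    for n in("stand","hub","guide_left","guide_right","valve","spokes","glue_can","screw_jar","offcut","tape","wrench"):
        r=pinpoint(c,n); print(n,[(np.round(q["at"],3).tolist(),round(q["p"],2)) for q in r[:2]])
print(ctrl.sense())
E
```

```text
pics
side [[-0.76, -0.335, 0.558, -0.371], [-0.65, 0.423, -0.631, 1.003], [-0.024, -0.842, -0.539, 1.02], [0.0, 0.0, 0.0, 1.0]] [[477.0, 0.0, 248.0], [0.0, 477.0, 188.0], [0.0, 0.0, 1.0]]
stand [([0.588, 0.059, -0.001], 0.75), ([0.663, -0.461, 0.001], 0.41)]
hub [([0.589, 0.06, 0.16], 0.6)]
guide_left [([0.571, 0.204, 0.231], 0.96)]
guide_right [([0.609, -0.085, 0.228], 0.83), ([0.589, 0.057, 0.002], 0.24)]
valve [([0.557, 0.001, 0.122], 0.57)]
spokes [([0.59, 0.064, 0.161], 0.67), ([0.462, 0.21, 0.018], 0.33)]
glue_can [([0.584, 0.412, -0.004], 0.84)]
screw_jar [([0.695, 0.407, 0.001], 0.98)]
offcut [([0.662, -0.464, -0.005], 0.81)]
tape [([0.466, 0.421, -0.001], 0.74)]
wrench [([0.474, -0.429, 0.002], 0.48), ([0.586, 0.065, 0.159], 0.22)]
top [[-0.006, -0.991, 0.133, 0.36], [-1.0, 0.004, -0.019, 0.006], [0.019, -0.133, -0.991, 1.38], [0.0, 0.0, 0.0, 1.0]] [[469.0, 0.0, 257.0], [0.0, 469.0, 185.0], [0.0, 0.0, 1.0]]
stand [([0.587, 0.059, 0.001], 0.81), ([0.572, 0.204, 0.231], 0.65)]
hub [([0.59, 0.061, 0.162], 0.83)]
guide_left [([0.572, 0.205, 0.232], 0.92)]
guide_right [([0.609, -
[... 312 characters left out ...]
0.0], 0.83)]
{'t': 1.2, 'joint_pos': array([-1.29096522e+00,  8.69237321e-02,  1.75884211e-01,  1.65976901e+00,
       -1.44697688e-05,  1.57080498e+00]), 'qd': array([-1.11525712e-03, -1.40926414e-05,  2.92395077e-04,  2.34226352e-04,
       -1.69934267e-04,  7.28798635e-05]), 'tau': array([ 1.72251635e-03, -5.20099282e+01,  4.64862299e+01,  1.64175835e-03,
       -4.45205046e-05,  4.39577207e-06]), 'ee_pos': array([ 0.15190721, -0.52861506,  0.40466301]), 'eef_rot': array([ 2.10951228e-06,  7.98806927e-01, -6.01587477e-01, -9.22533190e-06]), 'force': array([ 0.40050184, -0.07033234, -0.79404793]), 'wrist_torque': array([-0.03604502,  0.0210918 ,  0.0130853 ]), 'width': 0.08532647966098704}
```

View pictures.

```bash
python3 -c "
import cv2
a=cv2.imread('pics/side0.png');cv2.imwrite('pics/s1.png',cv2.resize(a[60:330,100:460],None,fx=2.2,fy=2.2))"
```

```text
(no output)
```

View pics/s1.png

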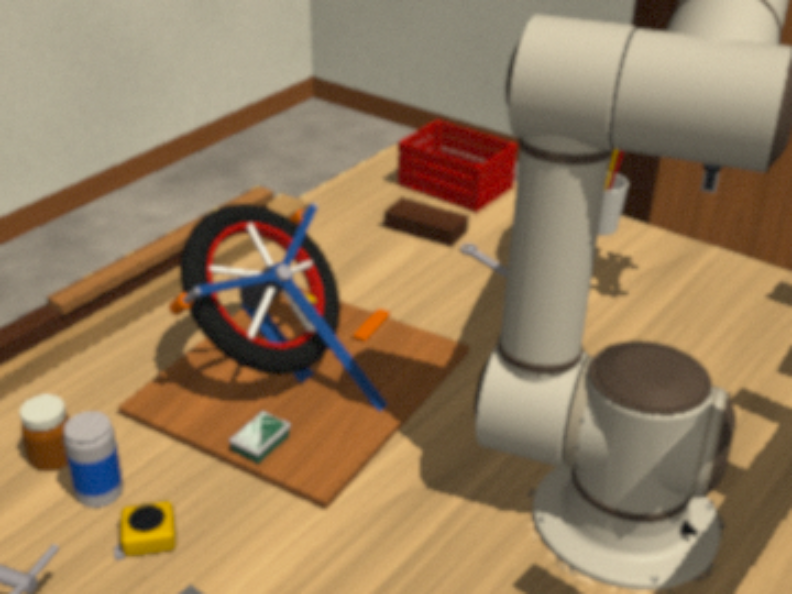

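View pics/top0.png

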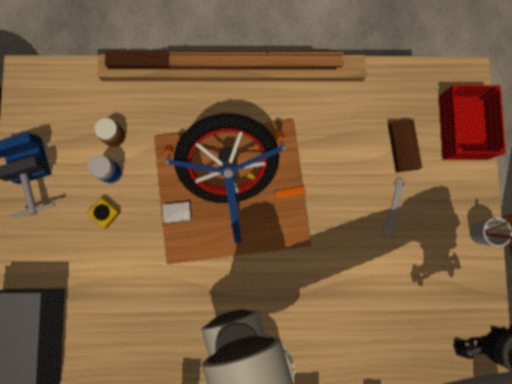

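```bash
cat >> h.py <<'E'
import sys
from scipy.spatial.transform import Rotation as R
hub=np.array([.589,.0595,.1605]); yaw=np.arctan2(.0375,.2895)
S=R.from_euler('z',yaw).as_matrix(); c=.5**.5
up=S@[c,0,c]; n=S@[-c,0,c]; left=S[:,1]
def pose(r,a,h,roll=None):
    """tip at radius r, angle a deg anticlockwise from top, h in front of mid plane"""
    a=np.radians(a); b=a if roll is None else np.radians(roll)
    tip=hub+r*(np.cos(a)*up+np.sin(a)*left)+h*n
    x=np.cos(b)*up+np.sin(b)*left
    return tip+.173*n, R.from_matrix(np.c_[x,np.cross(-n,x),-n])
def rel(*q):
    s=ctrl.sense(); R0=R.from_quat(s["eef_rot"],scalar_first=True)
    p,Rt=pose(*q)
    return np.round(R0.inv().apply(p-s["ee_pos"]),4).tolist(), np.round((R0.inv()*Rt).as_rotvec(degrees=True),1).tolist()
def state():
    s=ctrl.sense(); tip=s["ee_pos"]+.173*R.from_quat(s["eef_rot"],scalar_first=True).as_matrix()[:,2]-hub
    print("t",round(s["t"],2),"r",round(np.hypot(tip@up,tip@left),4),"a",round(np.degrees(np.arctan2(tip@left,tip@up)),1),"h",round(tip@n,4),"F",np.round(s["force"],1),"j",np.round(s["joint_pos"],2),"w",round(s["width"],3))
def valve():
    for cam in("top","side"):
        capture(cam)
        for q in pinpoint(cam,"valve")[:2]:
            v=q["at"]-hub; print(cam,"p",round(q["p"],2),"phi",round(np.degrees(np.arctan2(v@left,v@up)),1),"r",round(np.linalg.norm(v),3),"n",round(v@n,3))
E
python3 - <<'E'
from h import *
print(np.degrees(yaw)); state()
for a in(15,0,-40): print(rel(.060,a,.12), pose(.06,a,.12)[0])
v=np.array([.557,-.0005,.1205])-hub;print(np.degrees(np.arctan2(v@left,v@up)),v@n,np.linalg.norm(v))
E
```

```text
7.380636358840827
t 1.2 r 0.6113 a -120.4 h 0.4103 F [ 0.4 -0.1 -0.8] j [-1.29  0.09  0.18  1.66 -0.    1.57] w 0.085
([-0.4849, -0.4205, -0.004], [27.6, 42.3, -90.8]) [0.42218064 0.05355016 0.40866305]
([-0.4693, -0.4196, -0.0054], [31.8, 37.0, -76.8]) [0.42560918 0.03833539 0.41010869]
([-0.4327, -0.404, 0.0045], [40.1, 22.5, -39.2]) [ 0.4207199  -0.00118741  0.4001828 ]
-135.4016892999506 -0.0003942155985788313 0.07889233169326405
```

```bash
python3 -m jog '{"rot":[[27.6,42.3,-90.8],[27.6,42.3,-90.8],[27.6,42.3,-90.8],[27.6,42.3,-90.8],[27.6,42.3,-90.8],[27.6,42.3,-90.8],[27.6,42.3,-90.8],[27.6,42.3,-90.8],[27.6,42.3,-90.8],[27.6,42.3,-90.8],[27.6,42.3,-90.8],[27.6,42.3,-90.8],[27.6,42.3,-90.8],[27.6,42.3,-90.8],[27.6,42.3,-90.8],[27.6,42.3,-90.8],[27.6,42.3,-90.8],[27.6,42.3,-90.8]],"travel":[[-0.485,-0.42,-0.004],[-0.485,-0.42,-0.004],[-0.485,-0.42,-0.004],[-0.485,-0.42,-0.004],[-0.485,-0.42,-0.004],[-0.485,-0.42,-0.004],[-0.485,-0.42,-0.004],[-0.485,-0.42,-0.004],[-0.485,-0.42,-0.004],[-0.485,-0.42,-0.004],[-0.485,-0.42,-0.004],[-0.485,-0.42,-0.004],[-0.485,-0.42,-0.004],[-0.485,-0.42,-0.004],[-0.485,-0.42,-0.004],[-0.485,-0.42,-0.004],[-0.485,-0.42,-0.004],[-0.485,-0.42,-0.004]],"jaw":[0,0,0,0,0,0,0,0,0,0,0,0,0,0,0,0,0,0]}' 30
python3 - <<'E'
from h import *
state(); print(rel(.06,15,.12))
p,d=capture("side"); cv2.imwrite("pics/s2.png",cv2.resize(p[100:270,150:400][...,::-1],None,fx=3,fy=3))
E
```

```text
t: 3.0
ee_pos: [0.4215, 0.0524, 0.4089]
eef_rot: [0.026, 0.906, 0.178, 0.382]
force: [1.0, -0.5, 0.7]
width: -0.0005
t 3.0 r 0.0594 a 13.7 h 0.1208 F [ 1.  -0.5  0.7] j [ 0.12 -0.69 -0.55  0.92  0.    1.31] w -0.001
([0.0006, -0.0009, 0.0008], [0.2, -0.0, -0.1])
```

View pics/s2.png

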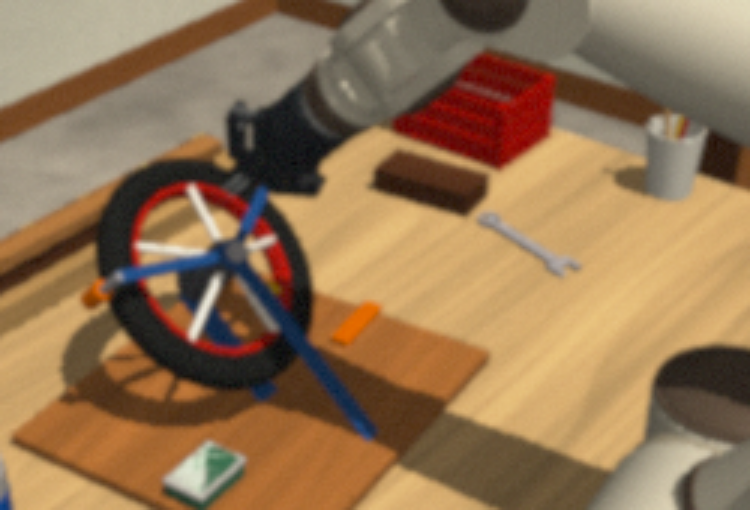

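```bash
python3 -m jog '{"rot":[[0,0,0],[0,0,0],[0,0,0],[0,0,0],[0,0,0],[0,0,0]],"travel":[[0,-0.001,0.03],[0,-0.001,0.06],[0,-0.001,0.085],[0,-0.001,0.1],[0,-0.001,0.111],[0,-0.001,0.111]],"jaw":[0,0,0,0,0,0]}'
python3 - <<'E'
from h import *
state()
for a in(20,25,30,35,40,45): print(a,rel(.06,a,.010))
E
```

```text
t: 3.65
ee_pos: [0.4994, 0.0629, 0.329]
eef_rot: [0.026, 0.907, 0.178, 0.381]
force: [0.5, -0.0, 0.3]
width: 0.0003
t 3.65 r 0.0582 a 14.3 h 0.0086 F [ 0.5 -0.   0.3] j [ 0.13 -0.49 -0.6   0.68 -0.    1.31] w 0.0
20 ([0.0012, -0.0055, -0.0014], [0.1, 0.1, -5.1])
25 ([0.0005, -0.0107, -0.0014], [0.1, 0.1, -10.1])
30 ([-0.0006, -0.0158, -0.0014], [0.1, 0.1, -15.1])
35 ([-0.0022, -0.0208, -0.0014], [0.1, 0.1, -20.1])
40 ([-0.0042, -0.0256, -0.0014], [0.1, 0.2, -25.1])
45 ([-0.0067, -0.0303, -0.0014], [0.1, 0.2, -30.1])
```

```bash
python3 -m jog '{"rot":[[0,0,-5],[0,0,-10],[0,0,-13],[0,0,-16],[0,0,-20],[0,0,-23],[0,0,-26],[0,0,-29],[0,0,-29]],"travel":[[0.001,-0.0055,-0.001],[0.0005,-0.0107,-0.001],[0,-0.0137,-0.001],[-0.001,-0.0168,-0.001],[-0.0022,-0.0208,-0.001],[-0.0034,-0.0238,-0.001],[-0.0046,-0.0265,-0.001],[-0.006,-0.0293,-0.001],[-0.006,-0.0293,-0.001]],"jaw":[0,0,0,0,0,0,0,0,0]}'
python3 - <<'E'
from h import *
state(); valve()
p,d=capture("side"); cv2.imwrite("pics/s3.png",cv2.resize(p[100:270,150:400][...,::-1],None,fx=3,fy=3))
E
```

```text
t: 4.55
ee_pos: [0.4858, 0.088, 0.3217]
eef_rot: [0.121, 0.833, 0.399, 0.363]
force: [1.1, -1.4, 1.8]
width: 0.0002
t 4.55 r 0.0604 a 42.8 h 0.0108 F [ 1.1 -1.4  1.8] j [ 0.19 -0.51 -0.63  0.67 -0.05  0.85] w 0.0
top p 0.97 phi -121.7 r 0.079 n -0.001
side p 0.84 phi -122.3 r 0.08 n 0.002
```

View pics/s3.png

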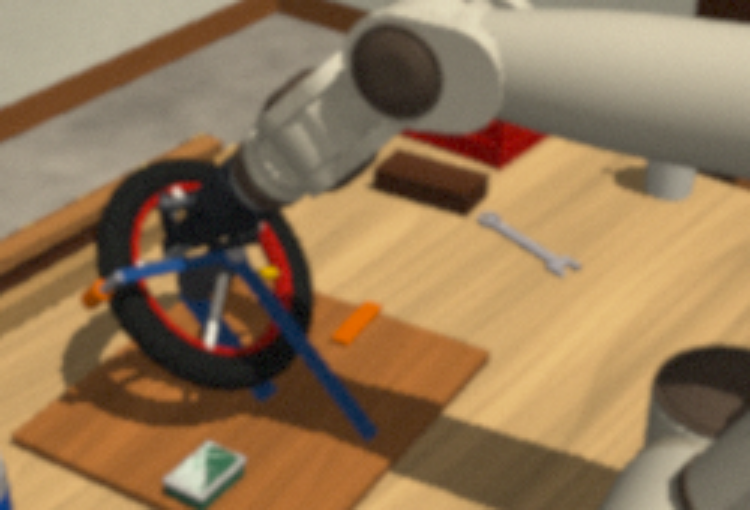

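```bash
python3 - <<'E'
from h import *
for q in((.06,40,.010),(.06,40,.075),(.06,0,.075),(.06,-38,.075),(.06,-38,.010)): print(q,rel(*q))
E
```

```text
(0.06, 40, 0.01) ([-0.0006, 0.0034, 0.0002], [0.1, 0.1, 3.8])
(0.06, 40, 0.075) ([-0.0008, 0.0036, -0.0648], [0.1, 0.1, 3.8])
(0.06, 0, 0.075) ([-0.0173, 0.0411, -0.0647], [0.2, 0.1, 43.8])
(0.06, -38, 0.075) ([-0.0521, 0.059, -0.0645], [0.2, -0.0, 81.8])
(0.06, -38, 0.01) ([-0.0519, 0.0588, 0.0005], [0.2, -0.0, 81.8])
```

```bash
python3 -m jog '{"rot":[[0,0,4],[0,0,4],[0,0,4],[0,0,12],[0,0,20],[0,0,28],[0,0,36],[0,0,44],[0,0,52],[0,0,60],[0,0,68],[0,0,76],[0,0,82],[0,0,82],[0,0,82],[0,0,82],[0,0,82],[0,0,82]],"travel":[[-0.0006,0.0035,0],[-0.0008,0.0036,-0.03],[-0.0008,0.0036,-0.065],[-0.003,0.012,-0.065],[-0.006,0.02,-0.065],[-0.009,0.027,-0.065],[-0.013,0.034,-0.065],[-0.017,0.041,-0.065],[-0.024,0.046,-0.065],[-0.031,0.05,-0.065],[-0.039,0.054,-0.065],[-0.046,0.057,-0.065],[-0.052,0.059,-0.065],[-0.052,0.059,-0.065],[-0.052,0.059,-0.04],[-0.052,0.059,-0.02],[-0.052,0.059,0],[-0.052,0.059,0]],"jaw":[0,0,0,0,0,0,0,0,0,0,0,0,0,0,0,0,0,0]}'
python3 - <<'E'
from h import *
state()
for a in range(-30,46,5): print(a,rel(.06,a,.010))
E
```

```text
t: 6.6
ee_pos: [0.4987, 0.0107, 0.3214]
eef_rot: [-0.146, 0.892, -0.245, 0.352]
force: [0.5, -0.1, 0.0]
width: 0.0003
t 6.6 r 0.0586 a -39.4 h 0.0085 F [ 0.5 -0.1  0. ] j [ 0.   -0.5  -0.62  0.67  0.09  2.15] w 0.0
-30 ([0.0005, -0.009, -0.0015], [0.2, 0.1, -8.1])
-25 ([-0.0004, -0.0142, -0.0016], [0.2, 0.1, -13.1])
-20 ([-0.0018, -0.0192, -0.0016], [0.2, 0.1, -18.1])
-15 ([-0.0037, -0.0241, -0.0016], [0.2, 0.1, -23.1])
-10 ([-0.0059, -0.0288, -0.0016], [0.2, 0.1, -28.1])
-5 ([-0.0086, -0.0333, -0.0016], [0.2, 0.2, -33.1])
0 ([-0.0116, -0.0376, -0.0016], [0.2, 0.2, -38.1])
5 ([-0.015, -0.0416, -0.0017], [0.2, 0.2, -43.1])
10 ([-0.0188, -0.0452, -0.0017], [0.2, 0.2, -48.1])
15 ([-0.0228, -0.0486, -0.0017], [0.2, 0.2, -53.1])
20 ([-0.0271, -0.0515, -0.0017], [0.2, 0.2, -58.1])
25 ([-0.0317, -0.0541, -0.0017], [0.2, 0.2, -63.1])
30 ([-0.0365, -0.0563, -0.0017], [0.2, 0.2, -68.1])
35 ([-0.0414, -0.058, -0.0017], [0.2, 0.2, -73.1])
40 ([-0.0465, -0.0593, -0.0017], [0.2, 0.2, -78.1])
45 ([-0.0516, -0.0602, -0.0017], [0.1, 0.2, -83.1])
```

```bash
python3 -m jog '{"rot":[[0,0,-4],[0,0,-8],[0,0,-13],[0,0,-18],[0,0,-23],[0,0,-28],[0,0,-33],[0,0,-38],[0,0,-43],[0,0,-48],[0,0,-53],[0,0,-58],[0,0,-63],[0,0,-68],[0,0,-73],[0,0,-76],[0,0,-79],[0,0,-82],[0,0,-82]],"travel":[[0.0003,-0.005,-0.0015],[0.0005,-0.009,-0.0015],[-0.0004,-0.0142,-0.0015],[-0.0018,-0.0192,-0.0015],[-0.0037,-0.0241,-0.0015],[-0.006,-0.0288,-0.0015],[-0.0086,-0.0333,-0.0015],[-0.0116,-0.0376,-0.0015],[-0.015,-0.0416,-0.0015],[-0.0188,-0.0452,-0.0015],[-0.0228,-0.0486,-0.0015],[-0.0271,-0.0515,-0.0015],[-0.0317,-0.0541,-0.0015],[-0.0365,-0.0563,-0.0015],[-0.0414,-0.058,-0.0015],[-0.0444,-0.0588,-0.0015],[-0.0475,-0.0595,-0.0015],[-0.0505,-0.06,-0.0015],[-0.0505,-0.06,-0.0015]],"jaw":[0,0,0,0,0,0,0,0,0,0,0,0,0,0,0,0,0,0,0]}'
python3 - <<'E'
from h import *
state(); valve()
for q in((.06,40,.010),(.06,40,.075),(.06,0,.075),(.06,-38,.075),(.06,-38,.010)): print(q,rel(*q))
E
```

```text
t: 8.5
ee_pos: [0.4854, 0.0883, 0.3215]
eef_rot: [0.121, 0.833, 0.401, 0.362]
force: [0.5, 0.4, 1.1]
width: -0.0002
t 8.5 r 0.0601 a 43.7 h 0.0109 F [0.5 0.4 1.1] j [ 0.19 -0.51 -0.63  0.68 -0.05  0.84] w -0.0
top p 0.91 phi -49.8 r 0.081 n 0.001
side p 0.82 phi -49.3 r 0.079 n 0.003
side p 0.69 phi 70.1 r 0.161 n 0.046
(0.06, 40, 0.01) ([-0.0004, 0.0037, 0.0003], [-0.0, 0.2, 3.9])
(0.06, 40, 0.075) ([-0.0007, 0.0037, -0.0647], [-0.0, 0.2, 3.9])
(0.06, 0, 0.075) ([-0.0173, 0.0413, -0.0646], [0.1, 0.2, 43.9])
(0.06, -38, 0.075) ([-0.0521, 0.0591, -0.0645], [0.1, 0.2, 81.9])
(0.06, -38, 0.01) ([-0.0518, 0.0591, 0.0005], [0.1, 0.2, 81.9])
```

```bash
python3 - <<'E'
from h import *
for q in((.051,0,.075),(.051,-40,.075),(.051,-40,.014)): print(q,rel(*q))
E
```

```text
(0.051, 0, 0.075) ([-0.0238, 0.035, -0.0646], [0.1, 0.2, 43.9])
(0.051, -40, 0.075) ([-0.0551, 0.0504, -0.0645], [0.2, 0.2, 83.9])
(0.051, -40, 0.014) ([-0.0549, 0.0504, -0.0035], [0.2, 0.2, 83.9])
```

```bash
python3 -m jog '{"rot":[[0,0,4],[0,0,4],[0,0,4],[0,0,12],[0,0,20],[0,0,28],[0,0,36],[0,0,44],[0,0,52],[0,0,60],[0,0,68],[0,0,76],[0,0,84],[0,0,84],[0,0,84],[0,0,84],[0,0,84],[0,0,84]],"travel":[[-0.0006,0.0037,0],[-0.0008,0.0037,-0.03],[-0.0008,0.0037,-0.065],[-0.004,0.01,-0.065],[-0.009,0.017,-0.065],[-0.014,0.023,-0.065],[-0.019,0.029,-0.065],[-0.024,0.035,-0.065],[-0.03,0.039,-0.065],[-0.037,0.043,-0.065],[-0.043,0.046,-0.065],[-0.05,0.049,-0.065],[-0.055,0.0504,-0.065],[-0.055,0.0504,-0.065],[-0.055,0.0504,-0.04],[-0.055,0.0504,-0.02],[-0.055,0.0504,-0.003],[-0.055,0.0504,-0.003]],"jaw":[0,0,0,0,0,0,0,0,0,0,0,0,0,0,0,0,0,0]}'
python3 - <<'E'
from h import *
state(); valve()
for a in list(range(-35,15,5))+[12]: print(a,rel(.051,a,.013))
E
```

```text
t: 10.5
ee_pos: [0.4901, 0.0138, 0.3178]
eef_rot: [-0.151, 0.888, -0.259, 0.348]
force: [0.3, -0.1, -0.2]
width: -0.0
t 10.5 r 0.0492 a -42.0 h 0.0117 F [ 0.3 -0.1 -0.2] j [ 0.01 -0.52 -0.64  0.68  0.08  2.18] w -0.0
top p 0.59 phi -49.9 r 0.082 n -0.002
side p 0.96 phi -48.9 r 0.077 n 0.002
side p 0.3 phi -102.1 r 0.551 n -0.118
-35 ([-0.0005, -0.0042, 0.0013], [0.2, 0.0, -5.0])
-30 ([-0.0011, -0.0086, 0.0013], [0.2, 0.0, -10.0])
-25 ([-0.0021, -0.013, 0.0013], [0.2, 0.0, -15.0])
-20 ([-0.0034, -0.0172, 0.0013], [0.2, 0.0, -20.0])
-15 ([-0.0051, -0.0213, 0.0013], [0.2, 0.0, -25.0])
-10 ([-0.0072, -0.0253, 0.0013], [0.2, 0.0, -30.0])
-5 ([-0.0096, -0.029, 0.0013], [0.2, 0.1, -35.0])
0 ([-0.0123, -0.0325, 0.0013], [0.2, 0.1, -40.0])
5 ([-0.0153, -0.0358, 0.0012], [0.2, 0.1, -45.0])
10 ([-0.0186, -0.0388, 0.0012], [0.2, 0.1, -50.0])
12 ([-0.0199, -0.0399, 0.0012], [0.2, 0.1, -52.0])
```

```bash
python3 -m jog '{"rot":[[0,0,-5],[0,0,-10],[0,0,-15],[0,0,-20],[0,0,-25],[0,0,-30],[0,0,-35],[0,0,-40],[0,0,-45],[0,0,-48],[0,0,-50],[0,0,-50]],"travel":[[-0.0005,-0.0042,0.001],[-0.0011,-0.0086,0.001],[-0.0021,-0.013,0.001],[-0.0034,-0.0172,0.001],[-0.0051,-0.0213,0.001],[-0.0072,-0.0253,0.001],[-0.0096,-0.029,0.001],[-0.0123,-0.0325,0.001],[-0.0153,-0.0358,0.001],[-0.0173,-0.0376,0.001],[-0.0186,-0.0388,0.001],[-0.0186,-0.0388,0.001]],"jaw":[0,0,0,0,0,0,0,0,0,0,0,0]}'
python3 - <<'E'
from h import *
state(); valve()
for a in (12,14,16,18,20): print(a,rel(.051,a,.013))
E
```

```text
t: 11.9
ee_pos: [0.4923, 0.0558, 0.3293]
eef_rot: [0.01, 0.913, 0.139, 0.383]
force: [2.3, -0.5, 1.9]
width: 0.0002
t 11.9 r 0.052 a 9.1 h 0.0144 F [ 2.3 -0.5  1.9] j [ 0.11 -0.51 -0.61  0.68  0.01  1.38] w 0.0
top p 0.76 phi -7.7 r 0.078 n -0.001
top p 0.61 phi -135.1 r 0.235 n -0.034
side p 0.93 phi -9.7 r 0.079 n -0.0
12 ([-0.0007, -0.0021, 0.001], [0.2, 0.0, -2.1])
14 ([-0.0008, -0.0039, 0.001], [0.2, 0.0, -4.1])
16 ([-0.001, -0.0056, 0.001], [0.2, 0.0, -6.1])
18 ([-0.0012, -0.0074, 0.001], [0.2, 0.1, -8.1])
20 ([-0.0015, -0.0092, 0.001], [0.2, 0.1, -10.1])
```

```bash
python3 -m jog '{"rot":[[0,0,-2],[0,0,-4],[0,0,-6],[0,0,-8],[0,0,-9],[0,0,-9]],"travel":[[-0.0007,-0.0021,0.001],[-0.0008,-0.0039,0.001],[-0.001,-0.0056,0.001],[-0.0012,-0.0074,0.001],[-0.0013,-0.0083,0.001],[-0.0013,-0.0083,0.001]],"jaw":[0,0,0,0,0,0]}'
python3 - <<'E'
from h import *
state(); valve(); valve()
for a in (13,20): print(a,rel(.051,a,.013))
p,d=capture("top"); cv2.imwrite("pics/t4.png",cv2.resize(p[90:220,150:310][...,::-1],None,fx=4,fy=4))
E
```

```text
t: 12.7
ee_pos: [0.4903, 0.0635, 0.3265]
eef_rot: [0.04, 0.9, 0.21, 0.381]
force: [0.4, -1.2, 3.7]
width: -0.0002
t 12.7 r 0.0512 a 18.3 h 0.0132 F [ 0.4 -1.2  3.7] j [ 0.13 -0.51 -0.62  0.68 -0.    1.24] w -0.0
top p 0.67 phi 0.1 r 0.079 n -0.002
side p 0.98 phi -0.6 r 0.077 n 0.002
top p 0.65 phi -0.4 r 0.078 n 0.0
side p 0.83 phi -0.9 r 0.076 n 0.0
13 ([-0.0003, 0.0053, 0.0], [0.2, 0.1, 5.9])
20 ([-0.0001, -0.0009, -0.0], [0.2, 0.1, -1.1])
```

View pics/t4.png

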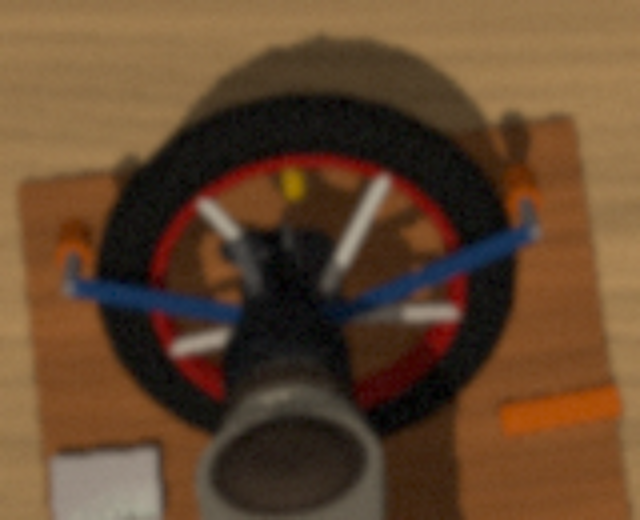

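The valve cap, at (292,183) in the crop, is midway between the two upper spokes, at twelve o'clock. I'll back off the spoke and draw the fingers out.

```bash
python3 -m jog '{"rot":[[0,0,2],[0,0,4],[0,0,6],[0,0,6],[0,0,6],[0,0,6],[0,0,6],[0,0,6],[0,0,6],[0,0,6],[0,0,6]],"travel":[[0,0.002,0],[0,0.004,0],[0,0.0053,0],[0,0.0053,-0.015],[0,0.0053,-0.035],[0,0.0053,-0.06],[0,0.0053,-0.08],[0,0.0053,-0.1],[0,0.0053,-0.11],[0,0.0053,-0.11],[0,0.0053,-0.11]],"jaw":[0,0,0,0,0,0,0,0,0,0,0]}'
python3 - <<'E'
from h import *
state(); valve(); valve()
for c in("side","top"):
    for t in("patch_tin","tyre_lever","glue_can","screw_jar","tape","wrench","offcut"):
        print(c,t,[np.round(q["at"],3).tolist() for q in pinpoint(c,t)[:1]])
E
```

```text
t: 14.25
ee_pos: [0.4152, 0.0491, 0.4042]
eef_rot: [0.02, 0.91, 0.162, 0.382]
force: [-0.3, 0.4, -0.8]
width: 0.0
t 14.25 r 0.0506 a 13.2 h 0.1221 F [-0.3  0.4 -0.8] j [ 0.12 -0.7  -0.57  0.92  0.01  1.34] w 0.0
top p 0.76 phi -0.1 r 0.079 n -0.002
side p 0.62 phi 0.3 r 0.079 n -0.0
top p 0.74 phi -179.6 r 0.164 n -0.113
top p 0.72 phi 1.8 r 0.082 n -0.0
side patch_tin [[0.462, 0.21, 0.017]]
side tyre_lever [[0.52, -0.118, 0.018]]
side glue_can [[0.583, 0.412, -0.003]]
side screw_jar [[0.697, 0.408, 0.003]]
side tape [[0.464, 0.422, -0.001]]
side wrench [[0.588, 0.064, 0.157]]
side offcut [[0.662, -0.458, -0.005]]
top patch_tin [[0.462, 0.212, 0.016]]
top tyre_lever [[0.519, -0.116, 0.02]]
top glue_can [[0.581, 0.41, 0.001]]
top screw_jar [[0.693, 0.404, -0.001]]
top tape [[0.466, 0.425, 0.0]]
top wrench [[0.476, -0.427, -0.0]]
top offcut [[0.658, -0.459, 0.003]]
```

```bash
python3 -c "
from bench import ctrl
print(ctrl.close_job())"
```

```text
the job is handed in; nothing more can be done
None
```

The valve stem is at the top of the wheel. I handed the job in at about 14.5 s of the 48 s allowed; no verdict is reported.

**What I did:** I turned the wheel about 135° anticlockwise with three spoke pushes, using closed fingertips. Before each new spoke I drew the fingers out past the guide arms. I never planned more than about 1 rad/s. After the last push I backed off the spoke and withdrew about 110 mm.

**Last checks:**
- **Valve:** the good readings after withdrawing put it between -0.1° and 1.8° from twelve o'clock; the limit is 7°.
- **Contact:** the wrist force was under 1 N and the fingertips were about 120 mm in front of the wheel.
- **Loose things:** the can, jar, tape, wrench and offcut were found where they started, within measuring error. I have no starting position for the tyre lever. The patch tin has only a stray starting detection, which agrees with its final position. Neither was near the arm's path.

**Readings that disagreed:** one last detection placed a "valve" 164 mm from the hub, and the side camera reported the wrench at the hub. Both are false, because the valve must sit 79 mm from the hub and the top camera saw the wrench in its original place.

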